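Zero the portion scale with a screwdriver

ROBOT

A 6-joint arm with a two-finger parallel gripper is mounted at the origin on the work surface. World frame = base frame: x ahead of the robot, y to its left, z up, the work surface at z = 0. Lengths are in m, angles in rad, forces in N, time in s.
With the tool pointing down it reaches from about 0.35 to 0.975 m from the base axis. Payload 4.9 kg.
Tool frame: the origin (TCP) lies at the very end of the fingers, on their centre line; the grasp point (between the pads) lies 19 mm behind it; x points along the fingers, y is the direction in which the jaws open and shut, and the axes are right-handed (so a half turn about x gives the same grasp; the last joint's range is limited). The gripper opens to 85 mm and grips with 20 to 120 N. Pads are 22 mm wide; open, the fingers measure 114 mm over their backs; the gripper's body (76 mm by 85 mm) begins 54 mm behind the grasp point. The pads swing forward as they close: fully open they stand 13 mm farther back than shut.
Start: joints at [-1.361, 0.053, 1.613, -0, 1.476, -0.119], TCP at [0.202, -0.592, 0.231] pointing down, gripper open.
Joint ranges: [-3.01, 3.01], [-1.01, 2.22], [0.06, 2.58], [-1.02, 4.17], [0.09, 2.62], [-3.14, 3.14]. Speed limits (rad/s): [2.57, 2.57, 3.14, 3.14, 3.14, 3.14].

INTERFACE

Orientations are given as a rotation vector (axis times angle).
In Python, from station import ctrl, get_image, calibration, finish_job, search_frame, cut_out, mark_of gives the robot as it stands. The module is installed in compiled form; this text tells all that it offers.
- The arm moves only by the tool arm_command, never from a script. Its argument "plan" is a list that holds one entry, the list of rows, each a list of 7 numbers: the shift along the tool's x, y, z in m, then the turn, a rotation vector about the tool's x, y, z in degrees, then the finger opening in m, from 0 to 0.0854. A call has 1 to 20 rows; each row shifts and turns the pose as measured when the row begins, along the tool's axes as they then stand; what a row does not reach is not made up. A row lasts 1/12 s, in which the tool goes at most 41.7 mm and 7.16 degrees, less where a joint would pass 70% of its speed; a pose out of reach is approached as far as the arm can. A call with a gripper value outside its range is refused whole. The fingers move at their own pace and stop on an object; "squeeze" is the grip in N (left out, the last holds). Time passes only in rows, so rows that do not move let the fingers close. It gives the time, the measured TCP pose, the force and the opening at its end, in the units of the state.
- ctrl.get_obs(): the state, without advancing time (a new reading comes with each control period).
- get_image(name): name is "scene" or "top"; returns the picture (420x560x3 uint8, red, green, blue); there is no depth.
- calibration(name): a dict with "fx", "fy", "cx", "cy" (pixels), "cam_to_world" (4x4, takes a point from camera to world coordinates). Camera axes: x right, y down, z forward; pixel columns grow to the right and rows downward; lengths in m; the calibration is good to about 2 mm. A picture is of the moment at which its call begins. calibration takes no time and is no camera call.
- finish_job(): hands the job in, once; it reports no verdict.
Trained networks look in the newest picture that a camera, given by its name, has taken for a name from the list of things; names that differ only in an ending like _2 or _b are one class to them, and where a whole thing is asked for, a point or a joint stands for the part that bears it (a point fixed in the world has none). Each returns a list of dicts, best first, with "conf" (0 to 1); they miss things now and then, are a little off and sometimes report something else, mostly with a low value. They report only what shows in the picture. A call takes as long as a camera call. They do not tell look-alikes from the thing itself.
- search_frame(camera, thing): "at" ([x, y, z] in m, in the coordinates of the camera as it stood for that picture, good to about 4 mm: the middle of the surface that is visible of it).
- cut_out(camera, thing): "mask" (420x560 bool, what is visible of it).
- mark_of(camera, thing): "at" ([x, y, z] in m, in the coordinates of the camera as it stood for that picture, good to about 4 mm: a listed point, or the origin of a listed thing).
The state is a dict: "t": time; "q": joint angles; "dq": joint speeds; "effort": joint torques, N m; "tool_pos": TCP position; "tool_rot": TCP orientation; "contact_force": force on the tool from outside, world axes, zero at the start; "wrist_torque": the same for the moment, N m; "opening": finger opening in m.
Only numpy, scipy, OpenCV 4.12 (cv2) and the standard library are available. Lean on these libraries where they do the work, as an engineer would, in place of code of your own. Each camera call takes 0.05 s, during which the arm holds its last target. There are 200 camera calls.

TASK

The portion scale no longer reads zero: take the flat screwdriver from its wooden block, seat its blade in the slotted hub at the middle of the scale's dial by turning it lightly until it drops fully in, then turn the hub until the red pointer stands on the green zero mark. Put the screwdriver back upright, fully home in its block. Press only lightly, touch the scale with nothing but the screwdriver, and leave the jar, mug and bowl alone.

Things in the scene. Friction and masses are not known exactly. Their poses are not given: they have to be found in the camera images.
- scale: Grey bench scale fixed to the table. Origin on the table under the axis of its dial, z up. Spans x = -85 to 220 mm, y = -85 to 85 mm; housing round the dial 56 mm high, steel weighing plate (top at 64 mm) from x = 87 to 215 mm. The white dial, 160 mm across, faces up, its face 60 mm above the table.
- zero_mark (a point): Middle of the green zero mark on the dial, 69 mm from the axis on the scale's -x side.
- pointer (a joint): Angle (rad) of the red pointer, 73 mm long, about the dial's upright axis, growing anticlockwise seen from above; 0: on the green mark, along the scale's -x. It starts clockwise of the mark (-0.9 to -0.45) and must be turned anticlockwise. Friction (0.03 N m) holds it where it is left; stops at -1.3 and 0.7.
- hub (a point): On the dial's axis at the slot's floor when the hub is not pressed, 65 mm above the table. Turns with the pointer; its axes do not show the slot. The slotted hub carries the pointer along with it, but its slot stands anywhere up to 0.9 rad to either side of the pointer's line, unmeasured and different each time (it slips on the pointer only above 0.2 N m).
- hub_top (a point): Middle of the steel hub's top, unpressed, 71 mm above the table. Hub 20 mm across; straight slot right across it, 4.6 mm wide, 6 mm deep. A brass collar on the pointer surrounds it: bore 22, outside 29 mm, rim 3 mm above this point. The hub gives down on a spring: 1 N to start, 1 N per mm, hard stop at 2 mm. The force vanishes as the blade drops in. Over 20 N on the scale does damage.
- driver: Flat screwdriver standing blade down in the block. Origin at the middle of the blade's end, z up the tool, x along the blade's width. Blade 14 mm wide (x), 2.4 mm thick (y), 12 mm long; round shank 10 mm across up to z = 75 mm; blue square handle 28 x 28 mm (flats across x and y) from z = 75 to 155 mm. About 0.12 kg.
- tip (a point): Middle of the blade's end (the screwdriver's origin).
- holder: Wooden block 70 x 70 x 85 mm fixed to the table, origin at the centre of its underside. The screwdriver stands in the hole in its top, its handle's lower face resting on the block's top and the blade's end 10 mm above the block's underside; side play up to 4.5 mm.
- hole (a point): Mouth of the block's upright round hole, 85 mm above the table, in the middle of the top: 19 mm across with a 3 mm chamfer, 82 mm deep.
- jar: Amber glass jar, 64 mm across, 100 mm high; origin at its underside. Bystander.
- mug: White mug, 76 mm across, 90 mm high; origin at its underside. Bystander.
- bowl: Steel bowl, 100 mm across, 45 mm high; origin at its underside. Bystander.
Mind the look-alikes: they are no part of the job. What is meant by the driver is not orange or pink, and is the smaller of those in its own colour.

How it is judged:
By the outcome, as a careful person would: the job done as asked, in the order asked, and still so for the second after the job is handed in, with the robot touching nothing.
It also fails if it takes over 72 s, if anything falls off the work surface, if the arm or the gripper's body presses on something with over 40 N, if the wrist force passes 120 N, or if a joint passes its speed limit or range.

## Working session

There is one attempt and no reset: what is moved stays moved. The work goes in short steps, Python scripts to look and compute and a tool call to move; the robot and the scene stay as the last step left them, time stands still between calls to the robot, and variables do not carry over. Pictures are saved under pics/ and viewed, about 8 in all and at most 12, crops included, and the job is handed in when it is done.

Besides the shell and the picture viewer there is one more tool, called after "Emit:" as name(argument=value, ...) on one line, values as JSON. arm_command: Moves the arm, as the interface text tells. Its arguments: {"type":"object","properties":{"plan":{"type":"array","items":{"type":"array","items":{"type":"array","items":{"type":"number"}}}},"squeeze":{"type":"number"}},"required":["plan"]}

```bash
mkdir -p pics; cat > h.py <<'E'
import numpy as np, cv2
from station import *
from scipy.spatial.transform import Rotation as R
def w(cam,p):
    M=np.array(calibration(cam)["cam_to_world"]); return M[:3,:3]@np.array(p)+M[:3,3]
def px(cam,P):
    c=calibration(cam); M=np.linalg.inv(np.array(c["cam_to_world"])); p=M[:3,:3]@np.array(P)+M[:3,3]
    return np.array([c["fx"]*p[0]/p[2]+c["cx"],c["fy"]*p[1]/p[2]+c["cy"]])
def ray(cam,u,v):
    c=calibration(cam); M=np.array(c["cam_to_world"])
    return M[:3,3], M[:3,:3]@np.array([(u-c["cx"])/c["fx"],(v-c["cy"])/c["fy"],1])
def onz(cam,u,v,z):
    o,d=ray(cam,u,v); return o+d*(z-o[2])/d[2]
def tri(u1,u2):
    A=0;b=0
    for cam,u in (("scene",u1),("top",u2)):
        o,d=ray(cam,*u); d=d/np.linalg.norm(d); P=np.eye(3)-np.outer(d,d); A=A+P;b=b+P@o
    return np.linalg.solve(A,b)
E
python3 - <<'E'
from h import *
np.set_printoptions(precision=4,suppress=True)
a=get_image("scene");b=get_image("top")
cv2.imwrite("pics/s.png",a[...,::-1]);cv2.imwrite("pics/t.png",b[...,::-1])
for cam in("scene","top"):
    print(cam,np.array(calibration(cam)["cam_to_world"])[:3,3],calibration(cam)["fx"])
    for n in("driver","tip","holder","hole","scale","hub_top","zero_mark","pointer"):
        for f in (search_frame,mark_of):
            try:
                for r in f(cam,n)[:4]:
                    p=w(cam,r["at"]);print(f.__name__,n,round(r["conf"],2),p,px(cam,p).round())
            except Exception as e: print(f.__name__,n,e)
E
```

```text
scene [ 0.9616 -0.7676  0.9584] 410.07739542256513
call driver 0.69 [ 0.5553 -0.2627  0.1223] [240. 252.]
call driver 0.6 [ 0.4241 -0.1619  0.1553] [222. 200.]
call driver 0.59 [ 0.5237 -0.1591  0.1356] [252. 218.]
call driver 0.55 [ 0.6301 -0.2072  0.1751] [277. 237.]
call driver 0.89 [ 0.4133 -0.1489  0.0005] [225. 232.]
call driver 0.77 [ 0.5543 -0.256  -0.0012] [243. 278.]
call driver 0.62 [ 0.6219 -0.1968 -0.001 ] [275. 273.]
call tip 0.97 [ 0.5551 -0.2523  0.1218] [242. 249.]
call tip 0.94 [ 0.6242 -0.2022  0.1752] [276. 234.]
call tip 0.77 [ 0.427  -0.163   0.1591] [222. 199.]
call tip 0.58 [ 0.5243 -0.1617  0.1383] [252. 218.]
call tip 0.96 [ 0.553  -0.2457 -0.    ] [245. 275.]
call tip 0.94 [ 0.4134 -0.1526  0.0011] [225. 232.]
call tip 0.68 [ 0.6166 -0.1931  0.0028] [274. 271.]
call holder 0.87 [ 0.5397 -0.172   0.0802] [255. 237.]
call holder 0.66 [0.5156 0.1507 0.0692] [304. 172.]
call holder 0.88 [ 0.5204 -0.1498 -0.0034] [254. 247.]
call holder 0.59 [ 0.5421  0.4632 -0.0012] [348. 143.]
call hole 0.85 [ 0.542  -0.1762  0.0845] [255. 237.]
call hole 0.64 [0.5165 0.1508 0
[... 1267 characters left out ...]
41] [314. 213.]
call holder 0.58 [ 0.5211 -0.1458 -0.0016] [315. 213.]
call hole 0.73 [ 0.5091 -0.142   0.0871] [316. 212.]
call hole 0.58 [ 0.5187 -0.1485  0.088 ] [318. 209.]
call scale 0.59 [0.5685 0.1419 0.0654] [226. 193.]
call scale 0.63 [0.516  0.1526 0.0025] [224. 213.]
call hub_top 0.87 [0.5739 0.148  0.0593] [225. 192.]
call hub_top 0.59 [0.5193 0.1532 0.0724] [222. 208.]
call hub_top 0.55 [ 0.5211 -0.1499  0.0856] [318. 209.]
call zero_mark 0.55 [0.5756 0.1386 0.0634] [228. 191.]
call zero_mark 0.96 [0.4475 0.1586 0.064 ] [220. 231.]
call pointer 0.64 [0.5094 0.1559 0.0712] [221. 211.]
call pointer it knows: bowl, driver, holder, hole, hub, hub_top, jar, mug, scale, tip, zero_mark
```

View pics/s.png

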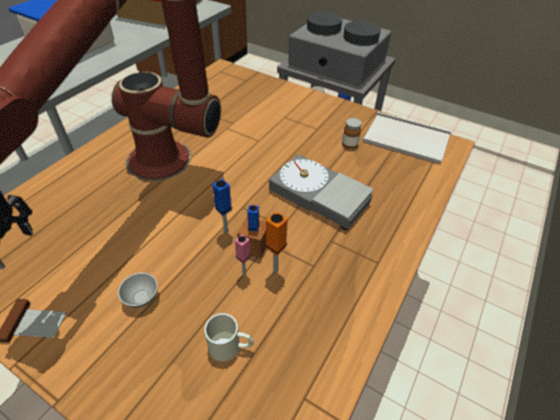

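View pics/t.png

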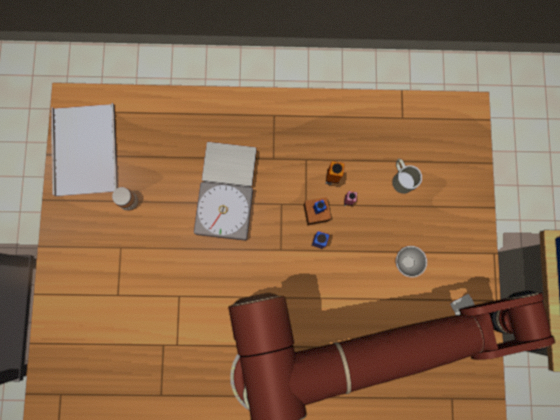

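The picture shows four drivers. In scene pixels:
- large blue at (222,197)
- small blue at (253,217), standing in the wooden block
- pink at (242,248)
- orange at (277,232)

The small blue one fits: it isn't orange or pink, it's the smaller of the two blues, and it's in the block. I'll confirm that with enlarged crops.

```bash
python3 - <<'E'
from h import *
a=cv2.imread("pics/s.png");b=cv2.imread("pics/t.png")
def cr(im,x,y,r): return cv2.resize(im[y-r:y+r,x-r:x+r],(390,290) if 0 else (300,300),interpolation=cv2.INTER_CUBIC)
r1=np.hstack([cr(a,253,225,38),cr(b,322,208,38)]);r2=np.hstack([cr(a,304,173,38),cr(b,223,209,30)])
cv2.imwrite("pics/c.png",np.vstack([r1,r2]))
E
```

```text
(no output)
```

View pics/c.png

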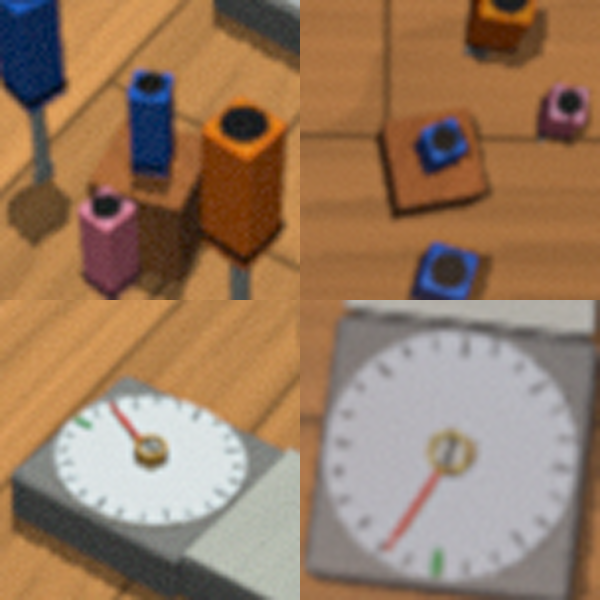

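The small blue one in the block is confirmed: scene (253,217), top (320,206). The slot is faintly visible, and the pointer is about 26° clockwise of green. Next I'll fit the poses by silhouette.

```bash
cat >> h.py <<'E'
from scipy.optimize import minimize
S=8
def up(im,x,y,r):  # crop, upsample; returns map px->crop
    M=np.float32([[S,0,-S*(x-r)+ (S-1)/2],[0,S,-S*(y-r)+(S-1)/2]])
    return cv2.warpAffine(im,M,(2*r*S,2*r*S),flags=cv2.INTER_CUBIC), lambda p:np.array(p)@M[:,:2].T+M[:,2], lambda q:(np.array(q)-M[:,2])/S
def bluemask(cam,im,P,r=24):
    u=px(cam,P).round().astype(int); c,f,g=up(im,u[0],u[1],r); c=c.astype(int)
    m=((c[...,2]-c[...,0])>35).astype(np.uint8)
    n,l,st,ce=cv2.connectedComponentsWithStats(m); ct=(np.linalg.norm(ce[1:]-r*S,axis=1)-0.02*st[1:,4]**.5*S).copy()
    ct[st[1:,4]<400]=1e9; k=1+np.argmin(ct); pts=np.argwhere(l==k)[:,::-1]
    o=np.zeros(m.shape,np.uint8); cv2.fillConvexPoly(o,cv2.convexHull(pts.astype(np.int32)),1); return o,f
def box(x,y,yaw,z0,z1,h=.014):
    q=np.array([[a,b] for a in(-h,h) for b in(-h,h)])@np.array([[np.cos(yaw),np.sin(yaw)],[-np.sin(yaw),np.cos(yaw)]])
    return np.array([[x+a,y+b,z] for a,b in q for z in(z0,z1)])
def fitdriver(ims,P0,z0,cams=("scene","top")):
    d=[]
    for cam in cams: d.append((cam,)+bluemask(cam,ims[cam],P0))
    def cost(p,each=False):
        e=[]
        for cam,m,f in d:
            v=f(np.array([px(cam,q) for q in box(p[0],p[1],p[2],z0+(p[3] if len(p)>3 else 0),z0+.08+(p[3] if len(p)>3 else 0))]))
            o=np.zeros_like(m); cv2.fillConvexPoly(o,cv2.convexHull(v.round().astype(np.int32)),1)
            e.append((o!=m).sum()/m.sum())
        return e if each else sum(e)
    best=None
    for yaw in np.arange(-45,45,9)*np.pi/180:
        x0=np.array([P0[0],P0[1],yaw,0]); s=np.vstack([x0]+[x0+np.eye(4)[i]*[.006,.006,.15,.006][i] for i in range(4)])
        r=minimize(cost,x0,method="Nelder-Mead",options=dict(initial_simplex=s,maxiter=200))
        if best is None or r.fun<best.fun: best=r
    return best.x,cost(best.x,True)
def dial(cam,im,P):
    u=px(cam,P).round().astype(int); c,f,g=up(im,u[0],u[1],40); c=c.astype(int)
    lo=np.percentile(c.min(2),90); m=(c.min(2)>lo*0.83).astype(np.uint8)
    return c,m,f,g
E
python3 - <<'E'
from h import *
np.set_printoptions(precision=4,suppress=True)
ims={"scene":cv2.imread("pics/s.png")[...,::-1],"top":cv2.imread("pics/t.png")[...,::-1]}
for cams in (("scene","top"),("scene",),("top",)):
    if len(cams)==2: print("driver",*fitdriver(ims,[.520,-.148,.13],.085,cams))
out=[]
H=np.array([.518,.150,.06])
for cam in ims:
    im=ims[cam]
    # rectify dial plane z=.06 : 0.25mm/px, +x up, +y left
    g=np.array([[H[0]+.1,H[1]+.1],[H[0]+.1,H[1]-.1],[H[0]-.1,H[1]-.1],[H[0]-.1,H[1]+.1]])
    src=np.float32([px(cam,[*q,.06]) for q in g]); T=cv2.getPerspectiveTransform(src,np.float32([[0,0],[400,0],[400,400],[0,400]]))
    rc=cv2.warpPerspective(im,T,(400,400),flags=cv2.INTER_CUBIC); out.append(rc[...,::-1])
    c=rc.astype(int)
    W=lambda p:np.array([H[0]+.1-p[1]*.0005,H[1]+.1-p[0]*.0005])
    red=np.argwhere((c[...,0]-c[...,1]>70)&(c[...,0]-c[...,2]>70)&(c[...,0]>120)); gr=np.argwhere((c[...,1]-c[...,0]>40)&(c[...,1]-c[...,2]>20))
    rr=np.hypot(*(red-200).T); red=red[(rr<155)&(rr>40)]
    # dial edge: radial gradient
    gray=cv2.GaussianBlur(c.min(2).astype(np.float32),(0,0),2); pts=[]
    for t in np.arange(0,2*np.pi,np.pi/90):
        rr=np.arange(135,190); v=gray[(200+rr*np.sin(t)).astype(int),(200+rr*np.cos(t)).astype(int)]
        gd=np.gradient(v); k=rr[np.argmin(gd)]; pts.append([200+k*np.cos(t),200+k*np.sin(t)])
    pts=np.array(pts); from scipy.optimize import least_squares
    s=least_squares(lambda p:np.hypot(pts[:,0]-p[0],pts[:,1]-p[1])-p[2],[200,200,160],loss="soft_l1",f_scale=2).x
    C=W(s[:2]); gm=W(gr.mean(0)[::-1]); rm=W(red.mean(0)[::-1]) 
    vg=gm-C; a=np.arctan2(vg[1],vg[0])
    l=cv2.fitLine(red[:,::-1].astype(np.float32),cv2.DIST_L2,0,.01,.01).ravel(); 
    ra=np.arctan2(*(-np.array(l[:2]))); 
    print(cam,"centre",C,"R",s[2]*.5,"green ang deg",np.degrees(a),np.hypot(*vg),len(gr),"red dir",np.degrees(ra),np.degrees(np.arctan2((rm-C)[1],(rm-C)[0])),len(red))
    hub=cv2.resize(rc[170:230,170:230],(400,400),interpolation=cv2.INTER_CUBIC)[...,::-1]; out.append(hub)
cv2.imwrite("pics/d.png",np.vstack([np.hstack(out[:2]),np.hstack(out[2:])])[:, :])
E
```

```text
Traceback (most recent call last):
  File "h.py", line 46, in fitdriver
    r=minimize(cost,x0,method="Nelder-Mead",options=dict(initial_simplex=s,maxiter=200))
  File "h.py", line 39, in cost
    v=f(np.array([px(cam,q) for q in box(p[0],p[1],p[2],z0+(p[3] if len(p)>3 else 0),z0+.08+(p[3] if len(p)>3 else 0))]))
                  ~~^^^^^^^
  File "h.py", line 7, in px
    c=calibration(cam); M=np.linalg.inv(np.array(c["cam_to_world"])); p=M[:3,:3]@np.array(P)+M[:3,3]
ValueError: time passes only in moves, steps and waits
```

```bash
python3 -c "
import cv2;a=cv2.imread('pics/d.png');cv2.imwrite('pics/d2.png',cv2.resize(a,(600,600)))"
```

```text
[ WARN:0@0.021] global loadsave.cpp:275 findDecoder imread_('pics/d.png'): can't open/read file: check file path/integrity
Traceback (most recent call last):
cv2.error: OpenCV(4.12.0) /io/opencv/modules/imgproc/src/resize.cpp:4208: error: (-215:Assertion failed) !ssize.empty() in function 'resize'
```

The calibration calls are rate-limited, so I'll cache them.

```bash
python3 - <<'E'
import re
s=open("h.py").read()
s=s.replace("from scipy.spatial","import functools\n_cal=calibration\n@functools.lru_cache(None)\ndef calibration(n): return _cal(n)\nfrom scipy.spatial",1)
open("h.py","w").write(s)
E
cat > dialfit.py <<'E'
from h import *
from scipy.optimize import least_squares
H=np.array([.518,.150,.06])
def rect(cam,im):
    g=np.array([[H[0]+.1,H[1]+.1],[H[0]+.1,H[1]-.1],[H[0]-.1,H[1]-.1],[H[0]-.1,H[1]+.1]])
    src=np.float32([px(cam,[*q,.06]) for q in g]); T=cv2.getPerspectiveTransform(src,np.float32([[0,0],[400,0],[400,400],[0,400]]))
    return cv2.warpPerspective(im,T,(400,400),flags=cv2.INTER_CUBIC)
def W(p): return np.array([H[0]+.1-p[1]*.0005,H[1]+.1-p[0]*.0005])
def fit(cam,im):
    rc=rect(cam,im); c=rc.astype(int)
    red=np.argwhere((c[...,0]-c[...,1]>50)&(c[...,0]-c[...,2]>50)&(c[...,0]>120)); gr=np.argwhere((c[...,1]-c[...,0]>40)&(c[...,1]-c[...,2]>20))
    r=np.hypot(*(red-200).T); red=red[(r<150)&(r>45)]
    gray=cv2.GaussianBlur(c.min(2).astype(np.float32),(0,0),2); pts=[]
    for t in np.arange(0,2*np.pi,np.pi/90):
        rr=np.arange(135,190); v=gray[(200+rr*np.sin(t)).astype(int),(200+rr*np.cos(t)).astype(int)]
        k=rr[np.argmin(np.gradient(v))]; pts.append([200+k*np.cos(t),200+k*np.sin(t)])
    pts=np.array(pts)
    s=least_squares(lambda p:np.hypot(pts[:,0]-p[0],pts[:,1]-p[1])-p[2],[200,200,160],loss="soft_l1",f_scale=2).x
    C=W(s[:2]); ang=lambda v:np.degrees(np.arctan2(v[1],v[0]))
    gm=W(gr.mean(0)[::-1])-C if len(gr) else np.zeros(2); rm=W(red.mean(0)[::-1])-C if len(red) else np.zeros(2)
    print(cam,"centre",C,"R",s[2]*.5,"green",ang(gm),np.hypot(*gm),len(gr),"red",ang(rm),np.hypot(*rm),len(red))
    return rc
E
python3 - <<'E'
from dialfit import *
np.set_printoptions(precision=4,suppress=True)
ims={"scene":cv2.imread("pics/s.png")[...,::-1],"top":cv2.imread("pics/t.png")[...,::-1]}
for cams in (("scene","top"),("scene",),("top",)): print("driver",*fitdriver(ims,[.520,-.148,.13],.085,cams))
out=[]
for cam in ims:
    rc=fit(cam,ims[cam])[...,::-1]
    out+=[cv2.resize(rc,(300,300)),cv2.resize(rc[165:235,165:235],(300,300),interpolation=cv2.INTER_CUBIC)]
cv2.imwrite("pics/d.png",np.vstack([np.hstack(out[:2]),np.hstack(out[2:])]))
E
```

```text
driver [ 0.5175 -0.1471  0.5949 -0.0006] [np.float64(0.17889706344714834), np.float64(0.6461457970003488)]
driver [ 0.5008 -0.1251  0.5977 -0.0328] [np.float64(0.1111111111111111)]
driver [ 0.5235 -0.1485  0.6348 -0.0267] [np.float64(0.5524938960585979)]
scene centre [0.5153 0.1492] R 81.28078795733389 green 173.2226255391114 0.06926126588011713 289 red 143.81940344190969 0.04579497412838765 1045
top centre [0.5169 0.1525] R 81.11754278227006 green 174.5030651029362 0.06876931331157693 104 red 147.13371124109912 0.041156272061321796 780
```

View pics/d.png

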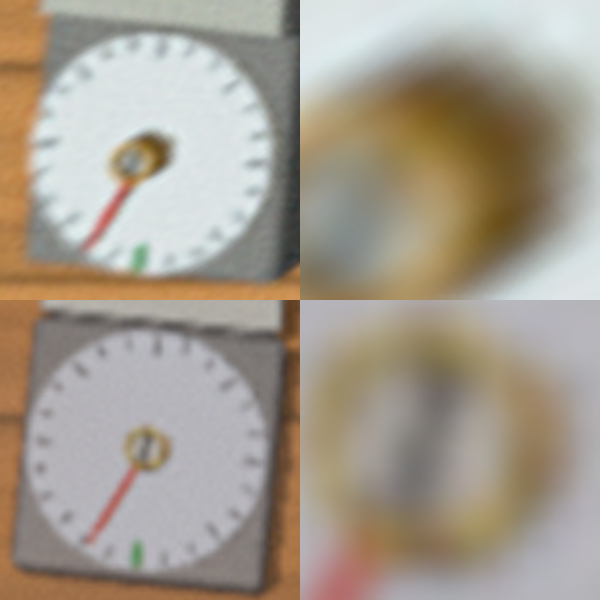

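```bash
python3 - <<'E'
from h import *
import h
np.set_printoptions(precision=4,suppress=True)
ims={"scene":cv2.imread("pics/s.png")[...,::-1],"top":cv2.imread("pics/t.png")[...,::-1]}
def bm(cam,im,P,r=16):
    u=px(cam,P).round().astype(int); c,f,g=up(im,u[0],u[1],r); c=c.astype(int)
    m=((c[...,2]-c[...,0])>15).astype(np.uint8)
    n,l,st,ce=cv2.connectedComponentsWithStats(m); k=1+np.argmax(st[1:,4]); print(cam,u,st[1:,[0,1,2,3,4]][:4].tolist())
    pts=np.argwhere(l==k)[:,::-1]
    o=np.zeros(m.shape,np.uint8); cv2.fillConvexPoly(o,cv2.convexHull(pts.astype(np.int32)),1); return o,f
h.bluemask=lambda cam,im,P:bm(cam,im,P,{"scene":24,"top":16}[cam])
for cams in (("scene","top"),("scene",),("top",)): print("driver",*fitdriver(ims,[.520,-.148,.13],.085,cams))
# block top from cutout (top)
E
```

```text
scene [254 217] [[0, 43, 6, 95, 315], [139, 95, 91, 213, 14993], [341, 208, 4, 4, 11]]
top [319 207] [[87, 73, 100, 106, 5827]]
driver [ 0.5191 -0.1491 -0.9906  0.    ] [np.float64(0.1384525205158265), np.float64(0.316069964471167)]
scene [254 217] [[0, 43, 6, 95, 315], [139, 95, 91, 213, 14993], [341, 208, 4, 4, 11]]
driver [ 0.5091 -0.1368  0.5533 -0.0169] [np.float64(0.08757327080890973)]
top [319 207] [[87, 73, 100, 106, 5827]]
driver [ 0.529  -0.1525  0.5931 -0.0386] [np.float64(0.20552063405301996)]
```

```bash
python3 - <<'E'
from h import *
np.set_printoptions(precision=4,suppress=True)
o=ctrl.get_obs(); M=R.from_rotvec(o["tool_rot"]).as_matrix(); print(o["t"],o["tool_pos"],o["opening"],o["q"]);print(M)
print("jaw yaw",np.degrees(np.arctan2(M[1,1],M[0,1])),"q1",np.degrees(o["q"][0]),"q6",np.degrees(o["q"][5]))
print(o["contact_force"])
E
```

```text
1.6 [ 0.2018 -0.5915  0.2313] 0.0854703380914533 [-1.361   0.0527  1.6129 -0.      1.476  -0.119 ]
[[-0.      0.323  -0.9464]
 [-0.     -0.9464 -0.323 ]
 [-1.     -0.      0.    ]]
jaw yaw -71.15760949082477 q1 -77.97836316770348 q6 -6.820631994374341
[ 0.3426  0.356  -0.1679]
```

Emit:
arm_command(plan=[[[-0.002,-0.0212,-0.0296,0,0,0,0.085],[-0.002,-0.0212,-0.0296,0,0,0,0.085],[-0.002,-0.0212,-0.0296,0,0,0,0.085],[-0.002,-0.0212,-0.0296,0,0,0,0.085],[-0.002,-0.0212,-0.0296,0,0,0,0.085],[-0.002,-0.0212,-0.0296,0,0,0,0.085],[-0.002,-0.0212,-0.0296,0,0,0,0.085],[-0.002,-0.0212,-0.0296,0,0,0,0.085],[-0.002,-0.0212,-0.0296,0,0,0,0.085],[-0.002,-0.0212,-0.0296,0,0,0,0.085],[-0.002,-0.0212,-0.0296,0,0,0,0.085],[-0.002,-0.0212,-0.0296,0,0,0,0.085],[-0.002,-0.0212,-0.0296,0,0,0,0.085],[-0.002,-0.0212,-0.0296,0,0,0,0.085],[-0.002,-0.0212,-0.0296,0,0,0,0.085]]])

```text
t: 2.85
tool_pos: [0.5301, -0.1337, 0.2631]
tool_rot: [2.053, 0.319, -2.045]
contact_force: [0.7, 0.2, 0.1]
opening: 0.0853
```

Emit:
arm_command(plan=[[[0,0,0,-7,0,0,0.06],[0,0,0,-7,0,0,0.06],[0,0,0,-7,0,0,0.06],[0,0,0,-7,0,0,0.06],[0,0,0,-7,0,0,0.06],[0,0,0,-7,0,0,0.06],[0,0,0,-7,0,0,0.06],[0,0,0,-7,0,0,0.06],[0,0,0,-7,0,0,0.06],[0,0,0,-7,0,0,0.06],[0,0,0,-7,0,0,0.06],[0,0,0,-7,0,0,0.06],[0,0,0,-7,0,0,0.06],[0,0,0,-7,0,0,0.06],[0,0,0,-6,0,0,0.06],[0,0,0,0,0,0,0.06]]])

```text
t: 4.18
tool_pos: [0.5347, -0.1241, 0.2649]
tool_rot: [0.749, 1.428, -0.748]
contact_force: [0.8, 0.5, -0.9]
opening: 0.0601
```

```bash
cat > st.py <<'E'
from h import *
import sys
np.set_printoptions(precision=4,suppress=True)
o=ctrl.get_obs(); M=R.from_rotvec(o["tool_rot"]).as_matrix()
print("t",o["t"],"p",o["tool_pos"],"open",o["opening"],"yaw",np.degrees(np.arctan2(M[1,1],M[0,1])).round(2),"F",o["contact_force"],"T",o["wrist_torque"],"tilt",M[:,0])
if len(sys.argv)>2:  # target x y [z] -> tool shift
    t=np.array([float(v) for v in sys.argv[1:]]); 
    if len(t)<3: t=np.append(t,o["tool_pos"][2])
    print("tool shift",M.T@(t-o["tool_pos"]))
E
python3 st.py 0.519 -0.148
```

```text
t 4.1833 p [ 0.5347 -0.1241  0.2649] open 0.0601198402995466 yaw 34.94 F [ 0.8069  0.5364 -0.9471] T [ 0.0405 -0.0017 -0.0472] tilt [ 0.0086 -0.0036 -1.    ]
tool shift [-0.     -0.0266  0.0105]
```

Emit:
arm_command(plan=[[[0,-0.013,0.005,1,0.2,-0.15,0.055],[0,-0.0136,0.0055,1,0.2,-0.15,0.055],[0,0,0,0,0,0,0.055],[0,0,0,0,0,0,0.055]]])

```text
t: 4.52
tool_pos: [0.518, -0.1487, 0.265]
tool_rot: [0.784, 1.424, -0.784]
contact_force: [1.0, 0.3, 0.2]
opening: 0.0551
```

```bash
cat >> st.py <<'E'
a=M[:,0]; print("level rot deg (tool)",np.degrees(M.T@np.cross(a,[0,0,-1])))
E
python3 st.py 0.519 -0.148 0.118
```

```text
t 4.5167 p [ 0.518  -0.1487  0.265 ] open 0.05512171981251425 yaw 32.38 F [0.9881 0.2903 0.158 ] T [-0.006  -0.0414  0.0255] tilt [ 0.0005 -0.0003 -1.    ]
tool shift [ 0.147   0.0012 -0.0001]
level rot deg (tool) [ 0.      0.0296 -0.014 ]
```

Emit:
arm_command(plan=[[[0.018,0.0005,0,0,0,0,0.055],[0.02,0.0005,0,0,0,0,0.055],[0.02,0,0,0,0,0,0.055],[0.02,0,0,0,0,0,0.055],[0.02,0,0,0,0,0,0.055],[0.02,0,0,0,0,0,0.055],[0.016,0,0,0,0,0,0.055],[0.01,0,0,0,0,0,0.055],[0,0,0,0,0,0,0.055]]])

```text
t: 5.27
tool_pos: [0.5225, -0.148, 0.1187]
tool_rot: [0.793, 1.413, -0.787]
contact_force: [-1.0, 1.0, 0.2]
opening: 0.0551
```

```bash
python3 st.py 0.519 -0.148 0.118
```

```text
t 5.2667 p [ 0.5225 -0.148   0.1187] open 0.05512790624017397 yaw 31.84 F [-0.987   0.9946  0.1674] T [ 0.006   0.0256 -0.0084] tilt [ 0.0098 -0.0014 -1.    ]
tool shift [ 0.0007 -0.003  -0.0018]
level rot deg (tool) [ 0.      0.3629 -0.4343]
```

Emit:
arm_command(plan=[[[0,-0.003,-0.0018,-1,0.36,-0.43,0.055],[0,0,0,0,0,0,0.045],[0,0,0,0,0,0,0.035],[0,0,0,0,0,0,0.02],[0,0,0,0,0,0,0.015],[0,0,0,0,0,0,0.015],[0,0,0,0,0,0,0.015],[0,0,0,0,0,0,0.015]]], squeeze=50)

```text
t: 5.93
tool_pos: [0.5199, -0.1486, 0.1226]
tool_rot: [0.776, 1.425, -0.777]
contact_force: [-0.6, -0.1, -1.9]
opening: 0.0273
```

```bash
python3 st.py 0.519 -0.148 0.118
```

```text
t 5.9333 p [ 0.5199 -0.1486  0.1226] open 0.027308798378049424 yaw 32.9 F [-0.5563 -0.1405 -1.9323] T [-0.0115  0.1664  0.0023] tilt [ 0.002  -0.0019 -1.    ]
tool shift [ 0.0046 -0.0005 -0.001 ]
level rot deg (tool) [ 0.      0.1554 -0.0363]
```

Emit:
arm_command(plan=[[[-0.008,0,0,0,0.1,0,0.015],[-0.012,0,0,0,0,0,0.015],[-0.012,0,0,0,0,0,0.015],[-0.012,0,0,0,0,0,0.015],[-0.012,0,0,0,0,0,0.015],[-0.012,0,0,0,0,0,0.015]]])

```text
t: 6.43
tool_pos: [0.5195, -0.1481, 0.1958]
tool_rot: [0.778, 1.428, -0.776]
contact_force: [0.8, -0.3, -1.5]
opening: 0.0273
```

```bash
python3 st.py 0.519 -0.148 0.25
```

```text
t 6.4333 p [ 0.5195 -0.1481  0.1958] open 0.02727713797382095 yaw 32.89 F [ 0.7624 -0.2817 -1.5079] T [ 0.0075  0.0129 -0.0347] tilt [ 0.0003  0.0009 -1.    ]
tool shift [-0.0542 -0.0003 -0.0004]
level rot deg (tool) [ 0.     -0.0346 -0.0425]
```

Emit:
arm_command(plan=[[[-0.02,0,0,0,0,0,0.015],[-0.02,0,0,0,0,0,0.015],[-0.02,0,0,0,0,0,0.015],[-0.02,0,0,0,0,0,0.015],[-0.02,0,0,0,0,0,0.015],[-0.01,0,0,0,0,0,0.015],[0,0,0,0,0,0,0.015]]])

```text
t: 7.02
tool_pos: [0.5207, -0.1486, 0.3246]
tool_rot: [0.777, 1.413, -0.773]
contact_force: [0.6, -0.6, -2.3]
opening: 0.0273
```

```bash
python3 st.py 0.519 -0.148 0.3; python3 - <<'E'
from h import *
a=get_image("scene"); p=ctrl.get_obs()["tool_pos"]; cv2.imwrite("pics/s2.png",a[...,::-1])
print(px("scene",p),px("scene",p-[0,0,.1126]))
u=px("scene",p-[0,0,.07]).astype(int); c=a[u[1]-37:u[1]+37,u[0]-37:u[0]+37]
cv2.imwrite("pics/e.png",cv2.resize(c,(592,592),interpolation=cv2.INTER_CUBIC)[...,::-1])
for n in("driver","tip"):
  for r in mark_of("scene",n)[:4]: q=w("scene",r["at"]);print(n,r["conf"],q,px("scene",q))
E
```

```text
t 7.0167 p [ 0.5207 -0.1486  0.3246] open 0.02725904052631926 yaw 32.91 F [ 0.5967 -0.572  -2.2533] T [ 0.0558 -0.0046 -0.0201] tilt [ 0.0139 -0.0048 -0.9999]
tool shift [ 0.0245 -0.0013 -0.0017]
level rot deg (tool) [ 0.      0.663  -0.5183]
[251.82888275 162.13775338] [252.98630404 195.57978515]
driver 0.91 [ 0.58028981 -0.28519015  0.01167316] [244.70729422 287.07884127]
driver 0.89 [ 0.69477809 -0.19448299  0.02242972] [298.71037596 279.89985604]
driver 0.73 [ 0.51787189 -0.14798352  0.2133898 ] [252.23121878 194.43920567]
driver 0.72 [ 0.32592051 -0.21089582  0.0192728 ] [189.10014753 228.83017221]
tip 0.94 [ 0.69477583 -0.19523094  0.02206839] [298.56569406 280.17380379]
tip 0.91 [ 0.57482702 -0.27866696  0.01411772] [244.39296152 283.8850327 ]
tip 0.65 [ 0.52098743 -0.14988814  0.21526487] [252.79731915 194.81016301]
tip 0.58 [ 0.3249345  -0.21465089  0.01935814] [188.01903845 229.47918907]
```

View pics/e.png

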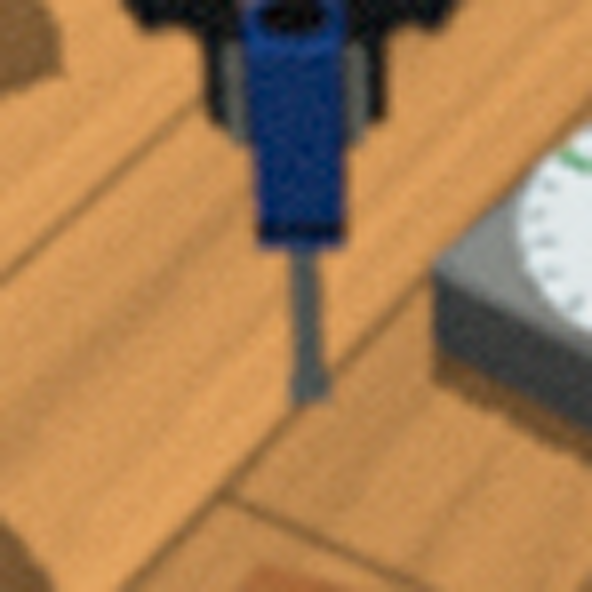

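The blade is wide along the jaw axis, so blade yaw equals jaw yaw. The networks' positions for the look-alikes have shifted, so I'll check the whole scene.

View pics/s2.png

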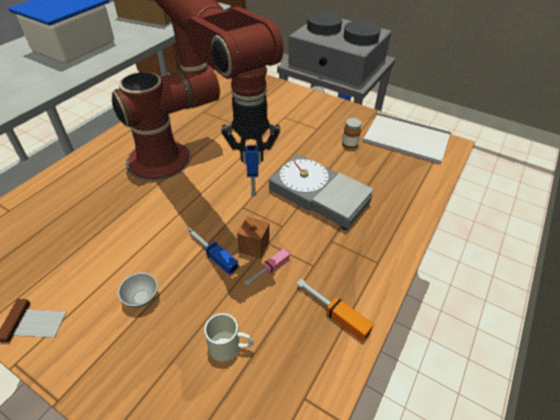

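The three look-alikes have toppled onto the table. They were loose standing decoys, nothing has left the table, and the block is clear. I'll go on to the dial.

Emit:
arm_command(plan=[[[0,0.0152,-0.0245,0,0.33,-0.26,0.015],[0,0.0152,-0.0245,0,0.33,-0.26,0.015],[0,0.0152,-0.0245,0,0,0,0.015],[0,0.0152,-0.0245,0,0,0,0.015],[0,0.0152,-0.0245,0,0,0,0.015],[0,0.0152,-0.0245,0,0,0,0.015],[0,0.0152,-0.0245,0,0,0,0.015],[0,0.0152,-0.0245,0,0,0,0.015],[0,0.0152,-0.0245,0,0,0,0.015],[0,0.0152,-0.0245,0,0,0,0.015],[0,0,0,6.4,0,0,0.015],[0,0,0,6.4,0,0,0.015],[0,0,0,6.4,0,0,0.015],[0,0,0,6.4,0,0,0.015],[0,0,0,6.4,0,0,0.015],[0,0,0,6.4,0,0,0.015],[0,0,0,6.4,0,0,0.015],[0,0,0,6.4,0,0,0.015]]])

```text
t: 8.67
tool_pos: [0.4973, 0.1543, 0.2756]
tool_rot: [1.424, 1.063, -1.537]
contact_force: [1.0, -0.1, -1.6]
opening: 0.0273
```

```bash
python3 st.py 0.516 0.151 0.21
```

```text
t 8.6667 p [0.4973 0.1543 0.2756] open 0.027340581405312356 yaw -20.79 F [ 1.0443 -0.1432 -1.6171] T [-0.0162 -0.0824 -0.0113] tilt [-0.0774  0.0015 -0.997 ]
tool shift [ 0.0639  0.0233 -0.0052]
level rot deg (tool) [0.     1.4895 4.1795]
```

Emit:
arm_command(plan=[[[0,0,0,-1.4,0.75,2.1,0.015],[0,0,0,-1.4,0.75,2.1,0.015],[0,0.01,-0.003,0,0,0,0.015],[0,0.01,-0.002,0,0,0,0.015],[0,0,0,0,0,0,0.015]]])

```text
t: 9.08
tool_pos: [0.5135, 0.152, 0.2627]
tool_rot: [1.427, 1.052, -1.452]
contact_force: [-1.7, -0.9, -2.1]
opening: 0.0273
```

```bash
python3 st.py 0.516 0.151 0.225
```

```text
t 9.0833 p [0.5135 0.152  0.2627] open 0.027267654333893908 yaw -18.06 F [-1.7121 -0.9353 -2.0763] T [ 0.0108 -0.0272 -0.0134] tilt [-0.0163 -0.0013 -0.9999]
tool shift [ 0.0377  0.0032 -0.    ]
level rot deg (tool) [0.     0.3614 0.8643]
```

Emit:
arm_command(plan=[[[0.012,0.001,0,0,0.18,0.43,0.015],[0.012,0.001,0,0,0.18,0.43,0.015],[0.012,0,0,0,0,0,0.015],[0.012,0,0,0,0,0,0.015],[0.006,0,0,0,0,0,0.015],[0,0,0,0,0,0,0.015]]])

```text
t: 9.58
tool_pos: [0.5133, 0.1506, 0.2001]
tool_rot: [1.431, 1.048, -1.448]
contact_force: [0.6, -0.1, -1.6]
opening: 0.0276
```

```bash
python3 st.py 0.516 0.151 0.20; python3 - <<'E'
from dialfit import *
a=get_image("scene"); o=ctrl.get_obs(); p=o["tool_pos"]; M=R.from_rotvec(o["tool_rot"]).as_matrix()
tip=p+M[:,0]*.1126; print("tip pred",tip)
b=get_image("top"); cv2.imwrite("pics/s3.png",a[...,::-1]); cv2.imwrite("pics/t3.png",b[...,::-1])
u=px("scene",[.516,.15,.08]).astype(int); r=22;Z=18
c=cv2.resize(a[u[1]-r:u[1]+r,u[0]-r:u[0]+r],None,fx=Z,fy=Z,interpolation=cv2.INTER_CUBIC)[...,::-1].copy()
f=lambda q:tuple(((px("scene",q)-u+r+.5)*Z-.5).round().astype(int).tolist())
cv2.circle(c,f(tip),3,(0,255,0),-1); cv2.circle(c,f([.5153,.1492,.071]),3,(255,0,255),-1); cv2.circle(c,f(tip+[0,0,.075]),3,(0,255,255),-1)
print(f(tip),f([.5153,.1492,.071]),f(tip+[0,0,.075]))
for d in ([.01,0,0],[0,.01,0],[0,0,.01]): print(d,np.subtract(f(tip+np.array(d)),f(tip)))
cv2.imwrite("pics/f.png",c)
fit("scene",a)
E
```

```text
t 9.5833 p [0.5133 0.1506 0.2001] open 0.0276380457784226 yaw -18.14 F [ 0.5536 -0.0525 -1.6129] T [-0.0255 -0.0214  0.0199] tilt [-0.0107 -0.0012 -0.9999]
tool shift [ 0.      0.0024 -0.0012]
level rot deg (tool) [0.     0.2573 0.5616]
tip pred [0.5122243  0.15053085 0.08790547]
(392, 375) (398, 456) (419, 47)
[0.01, 0, 0] [49 20]
[0, 0.01, 0] [ 27 -30]
[0, 0, 0.01] [  4 -42]
scene centre [0.51530717 0.14844524] R 81.30221144400006 green 172.7417486896399 0.06976217750933414 274 red 143.23502614437245 0.04608049727209616 1039
```

View pics/f.png

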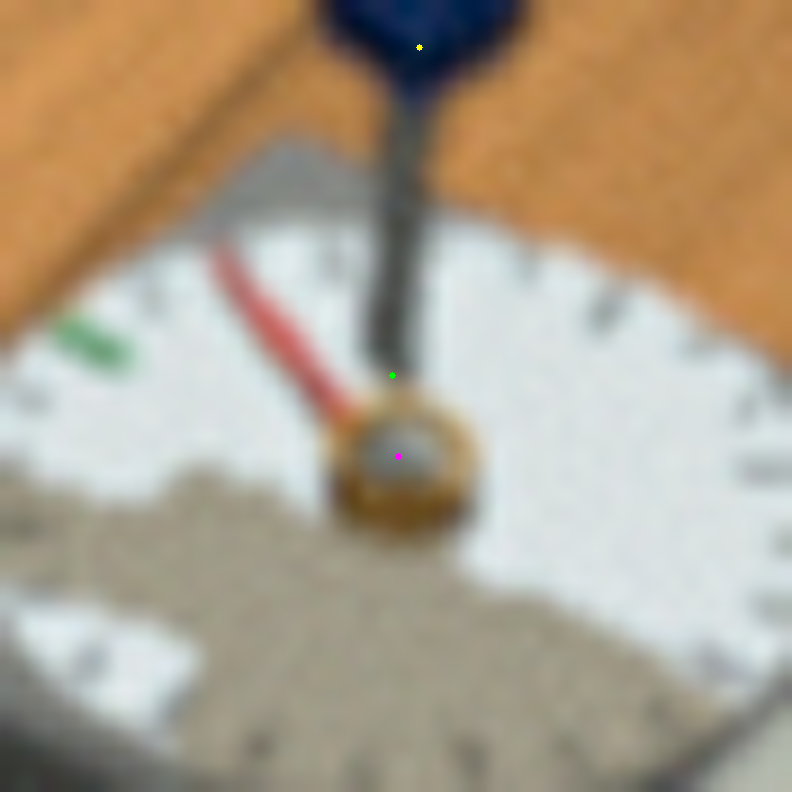

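Hub centre is at crop (402,452) and blade end at (389,373), which means the tip has to move about 4 mm in +x. I'll level, shift, and descend to just above the rim.

Emit:
arm_command(plan=[[[0,0.0026,-0.0008,0,0.25,0.56,0.015],[0,0,0,0,0,0,0.015],[0.004,0,0,0,0,0,0.015],[0.004,0,0,0,0,0,0.015],[0,0,0,0,0,0,0.015]]])

```text
t: 10.1
tool_pos: [0.5192, 0.1511, 0.1971]
tool_rot: [1.445, 1.037, -1.429]
contact_force: [-0.2, -1.4, -1.9]
opening: 0.0277
```

```bash
cat >> st.py <<'E'
T=o["tool_pos"]+.1126*a; print("TIP",T,"shift to bring tip to hub",M.T@(np.array([.5162,.1506,.072])-T))
E
python3 st.py
```

```text
t 10.1 p [0.5192 0.1511 0.1971] open 0.027748849151174475 yaw -18.13 F [-0.2342 -1.42   -1.8911] T [0.0307 0.0544 0.0193] tilt [ 0.01    0.0014 -0.9999]
level rot deg (tool) [ 0.     -0.2533 -0.5226]
TIP [0.5204 0.1513 0.0845] shift to bring tip to hub [ 0.0124 -0.0039  0.002 ]
```

Emit:
arm_command(plan=[[[0,-0.002,0.0015,0,-0.13,-0.26,0.015],[0,0,0,0,0,0,0.015],[0,0,0,0,0,0,0.015]]])

```text
t: 10.35
tool_pos: [0.5167, 0.1503, 0.1972]
tool_rot: [1.442, 1.04, -1.434]
contact_force: [-0.6, 0.1, -1.4]
opening: 0.0276
```

```bash
python3 st.py
```

```text
t 10.35 p [0.5167 0.1503 0.1972] open 0.027558457981477057 yaw -18.13 F [-0.585   0.1328 -1.4046] T [-0.0028  0.0448  0.0503] tilt [ 0.0048  0.0006 -1.    ]
level rot deg (tool) [ 0.     -0.118  -0.2514]
TIP [0.5172 0.1504 0.0846] shift to bring tip to hub [ 0.0126 -0.0011  0.0001]
```

Emit:
arm_command(plan=[[[0.003,-0.0005,0,0,-0.1,-0.22,0.015],[0.003,0,0,0,0,0,0.015],[0.002,0,0,0,0,0,0.015],[0,0,0,0,0,0,0.015],[0,0,0,0,0,0,0.015]]])

```text
t: 10.77
tool_pos: [0.5162, 0.1504, 0.1884]
tool_rot: [1.439, 1.042, -1.438]
contact_force: [-0.1, 0.1, -1.1]
opening: 0.0273
```

```bash
python3 st.py
```

```text
t 10.7667 p [0.5162 0.1504 0.1884] open 0.027333909198722067 yaw -18.13 F [-0.1158  0.1391 -1.0996] T [-0.0288 -0.0744  0.0044] tilt [ 0.0002  0.0001 -1.    ]
level rot deg (tool) [ 0.     -0.0078 -0.0097]
TIP [0.5162 0.1504 0.0758] shift to bring tip to hub [ 0.0038 -0.     -0.0002]
```

Emit:
arm_command(plan=[[[0.002,0,0,0,0,0,0.015],[0.0015,0,0,0,0,0,0.015],[0,0,0,0,0,0,0.015],[0,0,0,0,0,0,0.015]]])

```text
t: 11.1
tool_pos: [0.5161, 0.1505, 0.1843]
tool_rot: [1.438, 1.043, -1.438]
contact_force: [0.6, -0.2, -2.3]
opening: 0.028
```

Emit:
arm_command(plan=[[[0.001,0,0,0,0,0,0.015],[0.001,0,0,0,0,0,0.015],[0,0,0,0,0,0,0.015]]])

```text
t: 11.35
tool_pos: [0.5162, 0.1504, 0.1823]
tool_rot: [1.438, 1.042, -1.438]
contact_force: [-0.1, 0.2, -2.0]
opening: 0.0277
```

```bash
python3 st.py
```

```text
t 11.35 p [0.5162 0.1504 0.1823] open 0.027670911047975564 yaw -18.13 F [-0.1123  0.2178 -2.0461] T [0.0206 0.009  0.0375] tilt [ 0.0002  0.     -1.    ]
level rot deg (tool) [ 0.     -0.006  -0.0091]
TIP [0.5162 0.1504 0.0697] shift to bring tip to hub [-0.0023 -0.0001 -0.0002]
```

Emit:
arm_command(plan=[[[0.001,0,0,0,0,0,0.015],[0.0005,0,0,0,0,0,0.015],[0,0,0,0,0,0,0.015],[0,0,0,0,0,0,0.015]]])

```text
t: 11.68
tool_pos: [0.5162, 0.1505, 0.1807]
tool_rot: [1.439, 1.042, -1.438]
contact_force: [0.6, -1.1, -1.4]
opening: 0.0274
```

Emit:
arm_command(plan=[[[0.001,0,0,0,0,0,0.015],[0.0005,0,0,0,0,0,0.015],[0,0,0,0,0,0,0.015],[0,0,0,0,0,0,0.015]]])

```text
t: 12.02
tool_pos: [0.5163, 0.1505, 0.1791]
tool_rot: [1.439, 1.042, -1.438]
contact_force: [-0.2, 0.6, -2.3]
opening: 0.0273
```

Emit:
arm_command(plan=[[[0.001,0,0,0,0,0,0.015],[0.0005,0,0,0,0,0,0.015],[0,0,0,0,0,0,0.015],[0,0,0,0,0,0,0.015]]])

```text
t: 12.35
tool_pos: [0.5163, 0.1505, 0.1774]
tool_rot: [1.439, 1.042, -1.438]
contact_force: [0.2, -0.7, -1.2]
opening: 0.0275
```

Emit:
arm_command(plan=[[[0.001,0,0,0,0,0,0.015],[0,0,0,0,0,0,0.015],[0,0,0,0,0,0,0.015]]])

```text
t: 12.6
tool_pos: [0.5163, 0.1505, 0.1764]
tool_rot: [1.439, 1.042, -1.438]
contact_force: [-0.2, 0.5, -1.7]
opening: 0.0274
```

Emit:
arm_command(plan=[[[0.001,0,0,0,0,0,0.015],[0,0,0,0,0,0,0.015],[0,0,0,0,0,0,0.015]]])

```text
t: 12.85
tool_pos: [0.5165, 0.1505, 0.1758]
tool_rot: [1.439, 1.042, -1.438]
contact_force: [-0.2, -0.4, -0.5]
opening: 0.0276
```

Emit:
arm_command(plan=[[[0.001,0,0,0,0,0,0.015],[0,0,0,0,0,0,0.015],[0,0,0,0,0,0,0.015]]])

```text
t: 13.1
tool_pos: [0.5165, 0.1505, 0.1753]
tool_rot: [1.439, 1.042, -1.437]
contact_force: [-0.4, -0.4, -1.1]
opening: 0.0278
```

```bash
python3 st.py; python3 - <<'E'
from dialfit import *
a=get_image("scene"); o=ctrl.get_obs(); p=o["tool_pos"]; M=R.from_rotvec(o["tool_rot"]).as_matrix()
tip=p+M[:,0]*.1126
cv2.imwrite("pics/s4.png",a[...,::-1])
u=px("scene",[.516,.15,.095]).astype(int); r=22;Z=18
c=cv2.resize(a[u[1]-r:u[1]+r,u[0]-r:u[0]+r],None,fx=Z,fy=Z,interpolation=cv2.INTER_CUBIC)[...,::-1].copy()
f=lambda q:tuple(((px("scene",q)-u+r+.5)*Z-.5).round().astype(int).tolist())
for z in (0,.012,.075): cv2.circle(c,f(tip+[0,0,z]),3,(0,255,0),-1); print(f(tip+[0,0,z]))
cv2.imwrite("pics/g.png",c); fit("scene",a)
E
```

```text
t 13.1 p [0.5165 0.1505 0.1753] open 0.027845069227527452 yaw -18.13 F [-0.4406 -0.4478 -1.1217] T [-0.0382  0.1645 -0.0357] tilt [ 0.0009  0.0002 -1.    ]
level rot deg (tool) [ 0.     -0.0289 -0.0434]
TIP [0.5166 0.1506 0.0627] shift to bring tip to hub [-0.0093 -0.0004  0.0001]
(405, 542)
(409, 493)
(432, 223)
scene centre [0.51502772 0.14891591] R 81.40947229977888 green 173.15939394079288 0.06926585500370369 253 red 143.4259626282914 0.04569263520515635 1036
```

View pics/g.png

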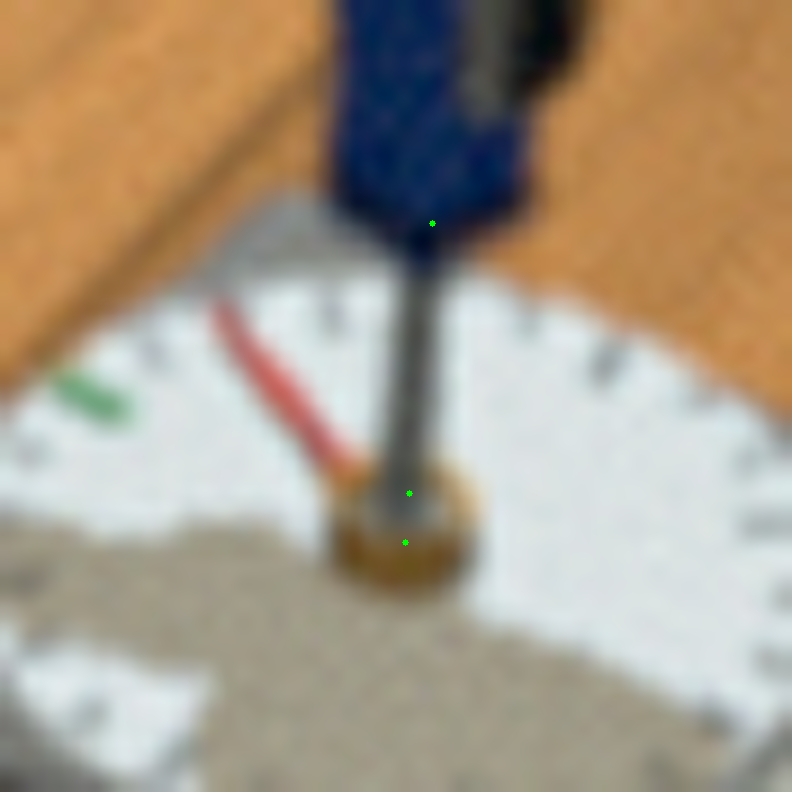

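The shank has entered the hub, and contact came at the slot-floor height with only about 1 N. That means the blade is in the slot. Now I'll turn gently anticlockwise.

Emit:
arm_command(plan=[[[0,0,0,-3,0,0,0.015],[0,0,0,-3,0,0,0.015],[0,0,0,-3,0,0,0.015],[0,0,0,-3,0,0,0.015],[0,0,0,0,0,0,0.015],[0,0,0,0,0,0,0.015]]])

```text
t: 13.65
tool_pos: [0.5168, 0.1508, 0.1756]
tool_rot: [1.283, 1.16, -1.279]
contact_force: [0.2, -0.6, -0.0]
opening: 0.0272
```

```bash
cat > ptr.py <<'E'
from dialfit import *
def pang(cam,im,C,z):
    # rectify on plane z; line direction and mean angle
    g=np.array([[C[0]+.1,C[1]+.1],[C[0]+.1,C[1]-.1],[C[0]-.1,C[1]-.1],[C[0]-.1,C[1]+.1]])
    src=np.float32([px(cam,[*q,z]) for q in g]); T=cv2.getPerspectiveTransform(src,np.float32([[0,0],[800,0],[800,800],[0,800]]))
    c=cv2.warpPerspective(im,T,(800,800),flags=cv2.INTER_CUBIC).astype(float)
    wr=np.clip(c[...,0]-np.maximum(c[...,1],c[...,2])-30,0,None); yy,xx=np.mgrid[:800,:800]; X=.1-yy*.00025;Y=.1-xx*.00025
    r=np.hypot(X,Y); wr[(r<.025)|(r>.065)]=0; wr[X>0.005]=0
    m=np.array([(wr*X).sum(),(wr*Y).sum()])/wr.sum(); dx=X-m[0];dy=Y-m[1]
    S=np.array([[(wr*dx*dx).sum(),(wr*dx*dy).sum()],[0,(wr*dy*dy).sum()]]);S[1,0]=S[0,1]
    v=np.linalg.eigh(S)[1][:,1]; v=v*np.sign(v@m)
    wg=np.clip(c[...,1]-np.maximum(c[...,0],c[...,2])-12,0,None); wg[(r>.08)|(r<.055)]=0
    gm=np.array([(wg*X).sum(),(wg*Y).sum()])/wg.sum()
    d=lambda q:round(float(np.degrees(np.arctan2(q[1],q[0]))%360),2)
    return "line",d(v),"mean",d(m),"green",d(gm),round(float(np.hypot(*gm)),4)
if __name__=="__main__":
    import sys
    if sys.argv[1:]==["new"]:
        ims={c:get_image(c) for c in("scene","top")}
        for c in ims: cv2.imwrite(f"pics/last_{c}.png",ims[c][...,::-1])
    else: ims={"scene":cv2.imread("pics/s.png")[...,::-1],"top":cv2.imread("pics/t.png")[...,::-1]}
    for cam,C in(("scene",(.5151,.149)),("top",(.5169,.1525))):
        for z in(.06,.066): print(cam,z,*pang(cam,ims[cam],C,z))
E
python3 ptr.py; python3 ptr.py new; python3 st.py
```

```text
scene 0.06 line 148.02 mean 143.44 green 173.07 0.0698
scene 0.066 line 147.66 mean 148.07 green 178.05 0.0658
top 0.06 line 147.81 mean 147.22 green 174.56 0.0689
top 0.066 line 147.81 mean 148.43 green 175.03 0.0695
scene 0.06 line 149.7 mean 144.82 green 173.04 0.07
scene 0.066 line 149.07 mean 149.77 green 178.01 0.066
top 0.06 line 116.21 mean 195.93 green nan nan
top 0.066 line 117.27 mean 196.72 green nan nan
t 13.75 p [0.5168 0.1509 0.1756] open 0.02764819595709434 yaw -5.64 F [-1.1766  0.2112 -1.2638] T [-0.0102  0.1156 -0.0472] tilt [ 0.002   0.0012 -1.    ]
level rot deg (tool) [ 0.     -0.0779 -0.1071]
TIP [0.517 0.151 0.063] shift to bring tip to hub [-0.009  -0.0008  0.0005]ptr.py:13: RuntimeWarning: invalid value encountered in divide
  gm=np.array([(wg*X).sum(),(wg*Y).sum()])/wg.sum()
```

The pointer has moved about 1.5° after roughly 11° of slack, so the blade is engaged. About 24.5° remain.

Emit:
arm_command(plan=[[[0,-0.0003,0.0002,-3,0,0,0.015],[0,0,0,-3,0,0,0.015],[0,0,0,-3,0,0,0.015],[0,0,0,-3,0,0,0.015],[0,0,0,-3,0,0,0.015],[0,0,0,-3,0,0,0.015],[0,0,0,-2,0,0,0.015],[0,0,0,0,0,0,0.015],[0,0,0,0,0,0,0.015]]])

```text
t: 14.5
tool_pos: [0.5164, 0.1511, 0.1756]
tool_rot: [1.019, 1.321, -1.014]
contact_force: [0.4, -0.4, -0.2]
opening: 0.0273
```

```bash
python3 ptr.py new 2>/dev/null|grep scene; python3 st.py
```

```text
scene 0.06 line 169.65 mean 163.61 green 173.27 0.0696
scene 0.066 line 168.82 mean 170.65 green 178.28 0.0657
t 14.6 p [0.5164 0.1511 0.1755] open 0.02741668690282015 yaw 14.86 F [ 0.6354  0.0257 -0.3923] T [-0.0135  0.1765 -0.0354] tilt [ 0.0019  0.0026 -1.    ]
level rot deg (tool) [ 0.     -0.114  -0.1406]
TIP [0.5166 0.1514 0.0629] shift to bring tip to hub [-0.0091 -0.0006  0.0007]
```

Emit:
arm_command(plan=[[[0,0,0,-2,0,0,0.015],[0,0,0,-2,0,0,0.015],[0,0,0,0,0,0,0.015],[0,0,0,0,0,0,0.015]]])

```text
t: 14.93
tool_pos: [0.5164, 0.1512, 0.1755]
tool_rot: [0.967, 1.347, -0.962]
contact_force: [-0.5, 1.0, 0.1]
opening: 0.0273
```

```bash
python3 ptr.py new 2>/dev/null|grep scene; python3 st.py; python3 - <<'E'
from dialfit import *
a=cv2.imread("pics/last_scene.png");cv2.imwrite("pics/i.png",cv2.resize(a[145:195,270:336],None,fx=12,fy=12,interpolation=cv2.INTER_CUBIC))
E
```

```text
scene 0.06 line 174.84 mean 167.16 green 174.99 0.073
scene 0.066 line 173.84 mean 174.65 green 179.82 0.0693
t 15.0333 p [0.5164 0.1512 0.1756] open 0.02775499637171516 yaw 18.81 F [-0.3307  0.0704 -0.6488] T [ 0.0623  0.1589 -0.0104] tilt [ 0.0017  0.0027 -1.    ]
level rot deg (tool) [ 0.     -0.1157 -0.1425]
TIP [0.5166 0.1515 0.063 ] shift to bring tip to hub [-0.009  -0.0006  0.0007]
```

View pics/i.png

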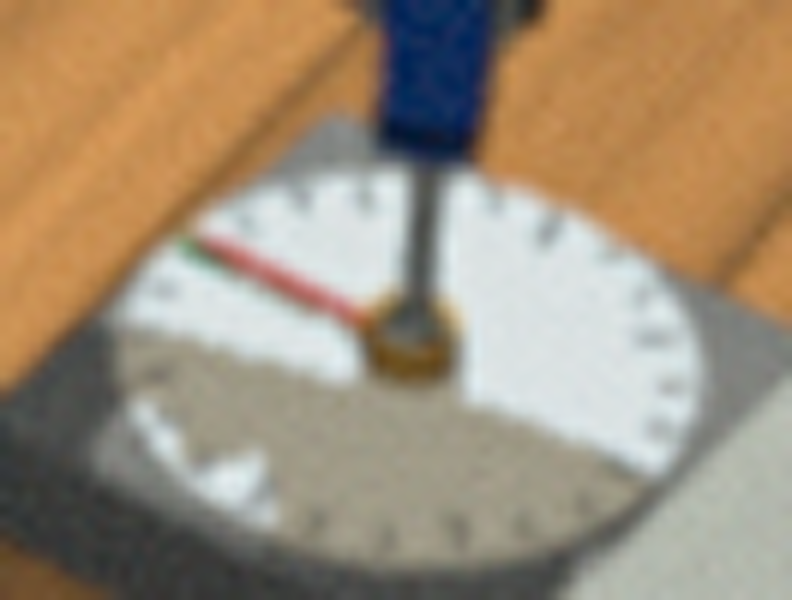

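The pointer lies over the green mark, allowing for its 6 mm height parallax. I'll back off 6° within the slack, withdraw, and check from above before returning the driver.

Emit:
arm_command(plan=[[[0,0,0,3,0,0,0.015],[0,0,0,3,0,0,0.015],[0,0,0,0,0,0,0.015],[-0.002,0,0,0,0,0,0.015],[-0.004,0,0,0,0,0,0.015],[-0.006,0,0,0,0,0,0.015],[-0.01,0,0,0,0,0,0.015],[-0.015,0,0,0,0,0,0.015],[-0.02,0,0,0,0,0,0.015],[-0.02,0,0,0,0,0,0.015],[-0.02,0,0,0,0,0,0.015],[-0.02,0,0,0,0,0,0.015],[-0.01,0,0,0,0,0,0.015]]])

```text
t: 16.12
tool_pos: [0.5146, 0.1504, 0.3092]
tool_rot: [1.044, 1.309, -1.045]
contact_force: [-0.4, 0.3, -1.3]
opening: 0.0274
```

```bash
python3 st.py .5199 -.1483 .305;python3 ptr.py new 2>/dev/null
```

```text
t 16.1167 p [0.5146 0.1504 0.3092] open 0.027406765524962313 yaw 12.72 F [-0.4106  0.3276 -1.2971] T [ 0.0226 -0.0187  0.077 ] tilt [-0.0021  0.0015 -1.    ]
tool shift [ 0.0038 -0.0605  0.2925]
level rot deg (tool) [ 0.     -0.1097  0.0963]
TIP [0.5144 0.1505 0.1966] shift to bring tip to hub [0.1246 0.002  0.0006]
scene 0.06 line 174.83 mean 167.23 green 174.95 0.0733
scene 0.066 line 173.81 mean 174.7 green 179.77 0.0695
top 0.06 line 109.16 mean 186.71 green nan nan
top 0.066 line 110.09 mean 187.65 green nan nan
```

Emit:
arm_command(plan=[[[-0.001,-0.0048,0.0232,0,0,0,0.015],[-0.001,-0.0048,0.0232,0,0,0,0.015],[-0.001,-0.0048,0.0232,0,0,0,0.015],[-0.001,-0.0048,0.0232,0,0,0,0.015],[-0.001,-0.0048,0.0232,0,0,0,0.015],[-0.001,-0.0048,0.0232,0,0,0,0.015],[-0.001,-0.0048,0.0232,0,0,0,0.015],[-0.001,-0.0048,0.0232,0,0,0,0.015],[-0.001,-0.0048,0.0232,0,0,0,0.015],[-0.001,-0.0048,0.0232,0,0,0,0.015],[-0.001,-0.0048,0.0232,0,0,0,0.015],[-0.001,-0.0048,0.0232,0,0,0,0.015],[0,0,0,0,0,0,0.015],[0,0,0,0,0,0,0.015]]])

```text
t: 17.38
tool_pos: [0.5129, -0.1445, 0.2967]
tool_rot: [1.035, 1.34, -1.055]
contact_force: [-0.1, -0.0, -2.0]
opening: 0.0278
```

```bash
python3 ptr.py new 2>/dev/null; python3 st.py .5199 -.1483 .25
```

```text
scene 0.06 line 174.56 mean 167.18 green 175.16 0.0727
scene 0.066 line 173.52 mean 174.71 green 180.03 0.069
top 0.06 line 174.46 mean 173.58 green 174.19 0.0745
top 0.066 line 174.46 mean 174.35 green 174.64 0.0751
t 17.4833 p [ 0.513  -0.1436  0.2969] open 0.027592990634516045 yaw 13.12 F [ 0.4553 -0.4075 -1.3452] T [0.0406 0.0464 0.0286] tilt [-0.0318  0.0095 -0.9994]
tool shift [0.0466 0.007  0.0069]
level rot deg (tool) [ 0.     -0.9422  1.6523]
TIP [ 0.5095 -0.1425  0.1843] shift to bring tip to hub [ 0.1148  0.0763 -0.2821]
```

The pointer reads 174.4° against green at 174.5° from the top camera, so it's on zero. Next I'll locate the empty hole precisely.

```bash
python3 - <<'E'
from dialfit import *
np.set_printoptions(precision=4,suppress=True)
get_image("scene");get_image("top")
for cam in("scene","top"):
  for n in("hole","holder"):
    for r in mark_of(cam,n)[:2]: q=w(cam,r["at"]);print(cam,n,round(r["conf"],2),q,px(cam,q))
a=cv2.imread("pics/last_scene.png"); u=px("scene",[.52,-.148,.085]).astype(int); r=20;Z=15
c=cv2.resize(a[u[1]-r:u[1]+r,u[0]-r:u[0]+r],None,fx=Z,fy=Z,interpolation=cv2.INTER_CUBIC)
f=lambda q:tuple(((px("scene",q)-u+r+.5)*Z-.5).round().astype(int).tolist())
P0=np.array([.52,-.148,.085]); print(f(P0),[np.subtract(f(P0+d),f(P0)) for d in np.eye(3)*.01]); cv2.circle(c,f(P0),3,(0,255,0),-1)
cv2.imwrite("pics/j.png",c)
E
```

```text
scene hole 0.79 [ 0.5207 -0.1517  0.0834] [253.5264 228.6512]
scene holder 0.98 [ 0.5196 -0.1486 -0.0007] [254.4632 246.4722]
top hole 0.78 [ 0.5183 -0.1488  0.0868] [318.1734 209.5217]
top holder 0.79 [ 0.5212 -0.1433 -0.0032] [313.8739 212.8748]
top holder 0.35 [ 0.5205 -0.15    0.0894] [318.6426 208.6994]
(308, 312) [array([44, 22]), array([ 29, -34]), array([ -2, -35])]
```

View pics/j.png

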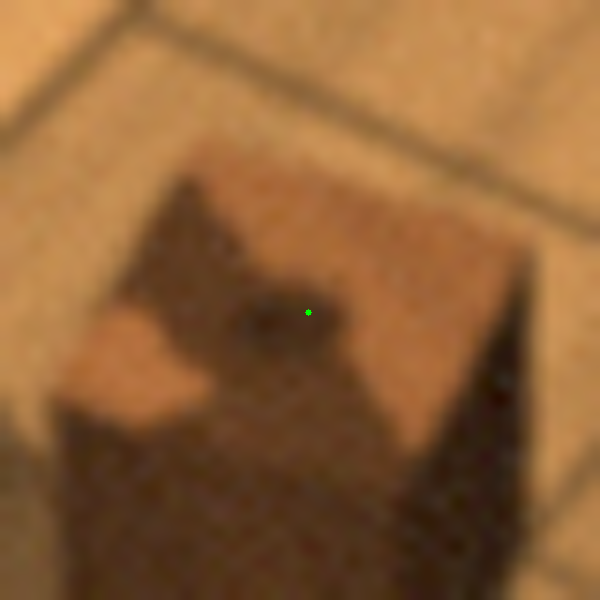

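The hole is at crop (290,315), which with the networks' reports gives about (0.519, -0.1497). I'll level and centre above it.

Emit:
arm_command(plan=[[[0.01,0.003,0.004,0,-0.47,0.82,0.015],[0.015,0.003,0.004,0,-0.47,0.82,0.015],[0.015,0,0,0,0,0,0.015],[0.015,0,0,0,0,0,0.015],[0,0,0,0,0,0,0.015],[0,0,0,0,0,0,0.015]]])

```text
t: 18.28
tool_pos: [0.5231, -0.1476, 0.2451]
tool_rot: [1.035, 1.301, -1.03]
contact_force: [0.6, 0.2, -0.7]
opening: 0.0275
```

```bash
python3 st.py .519 -.1497 .205
```

```text
t 18.2833 p [ 0.5231 -0.1476  0.2451] open 0.027477606901955113 yaw 13.46 F [ 0.6261  0.1593 -0.7011] T [ 0.0532 -0.0202  0.0503] tilt [ 0.01   -0.0041 -0.9999]
tool shift [ 0.0401 -0.0049  0.0008]
level rot deg (tool) [ 0.      0.3614 -0.5015]
TIP [ 0.5243 -0.1481  0.1325] shift to bring tip to hub [ 0.0592  0.0612 -0.2927]
```

Emit:
arm_command(plan=[[[0.005,-0.0035,0.0008,0,0.2,-0.25,0.015],[0.01,0,0,0,0,0,0.015],[0.01,0,0,0,0,0,0.015],[0.005,0,0,0,0,0,0.015],[0,0,0,0,0,0,0.015],[0,0,0,0,0,0,0.015]]])

```text
t: 18.78
tool_pos: [0.5211, -0.1494, 0.2154]
tool_rot: [1.035, 1.303, -1.03]
contact_force: [0.6, 0.3, -1.6]
opening: 0.0278
```

```bash
python3 st.py .519 -.1497 .205
```

```text
t 18.7833 p [ 0.5211 -0.1494  0.2154] open 0.027762989846725275 yaw 13.51 F [ 0.5706  0.2616 -1.5542] T [-0.0439 -0.0277  0.0052] tilt [ 0.0084 -0.0033 -1.    ]
tool shift [ 0.0104 -0.0021 -0.0003]
level rot deg (tool) [ 0.      0.2955 -0.4267]
TIP [ 0.522  -0.1498  0.1028] shift to bring tip to hub [ 0.0298  0.0643 -0.2936]
```

Emit:
arm_command(plan=[[[0.002,-0.002,0,0,0.28,-0.4,0.015],[0,0,0,0,0,0,0.015],[0,0,0,0,0,0,0.015]]])

```text
t: 19.03
tool_pos: [0.5192, -0.1501, 0.2136]
tool_rot: [1.034, 1.311, -1.034]
contact_force: [1.0, -0.4, -1.3]
opening: 0.0273
```

```bash
python3 st.py .519 -.1497 .205
```

```text
t 19.0333 p [ 0.5192 -0.1501  0.2136] open 0.02733517270383605 yaw 13.51 F [ 1.0438 -0.4217 -1.2849] T [-0.0019 -0.0156  0.0259] tilt [ 0.0002 -0.0001 -1.    ]
tool shift [ 0.0086 -0.0001 -0.0004]
level rot deg (tool) [ 0.      0.008  -0.0122]
TIP [ 0.5192 -0.1501  0.101 ] shift to bring tip to hub [ 0.029   0.0673 -0.2931]
```

Centred and level. I'll lower in small steps, watching the force.

Emit:
arm_command(plan=[[[0.006,0,0,0,0,0,0.015],[0.006,0,0,0,0,0,0.015],[0.006,0,0,0,0,0,0.015],[0.005,0,0,0,0,0,0.015],[0,0,0,0,0,0,0.015]]])

```text
t: 19.45
tool_pos: [0.5196, -0.1504, 0.1898]
tool_rot: [1.034, 1.31, -1.033]
contact_force: [-0.6, 0.1, -1.4]
opening: 0.0274
```

```bash
python3 st.py .519 -.1497 .124
```

```text
t 19.45 p [ 0.5196 -0.1504  0.1898] open 0.027439508964479113 yaw 13.51 F [-0.5586  0.1313 -1.4447] T [ 0.0304  0.0445 -0.0365] tilt [ 0.0016 -0.0009 -1.    ]
tool shift [ 0.0658 -0.0005 -0.0009]
level rot deg (tool) [ 0.      0.073  -0.0794]
TIP [ 0.5198 -0.1505  0.0772] shift to bring tip to hub [ 0.0049  0.0668 -0.2936]
```

In the hole by 8 mm with no force, so I'll continue.

Emit:
arm_command(plan=[[[0.006,-0.0005,-0.0006,0,0,0,0.015],[0.008,0,0,0,0.04,-0.04,0.015],[0.008,0,0,0,0,0,0.015],[0.008,0,0,0,0,0,0.015],[0,0,0,0,0,0,0.015]]])

```text
t: 19.87
tool_pos: [0.5184, -0.1496, 0.1554]
tool_rot: [1.034, 1.312, -1.034]
contact_force: [-0.3, 0.4, -2.2]
opening: 0.0275
```

```bash
python3 st.py .519 -.1497 .124
```

```text
t 19.8667 p [ 0.5184 -0.1496  0.1554] open 0.02751145074874184 yaw 13.51 F [-0.3257  0.3627 -2.2389] T [ 0.0355  0.0445 -0.0345] tilt [-0.0006  0.0004 -1.    ]
tool shift [0.0314 0.0006 0.0003]
level rot deg (tool) [ 0.     -0.0297  0.0294]
TIP [ 0.5183 -0.1495  0.0428] shift to bring tip to hub [-0.0291  0.0681 -0.2923]
```

Emit:
arm_command(plan=[[[0.006,0.0003,0,0,0,0,0.015],[0.008,0,0,0,0,0,0.015],[0.006,0,0,0,0,0,0.015],[0.003,0,0,0,0,0,0.015],[0,0,0,0,0,0,0.015],[0,0,0,0,0,0,0.015]]])

```text
t: 20.37
tool_pos: [0.5184, -0.1493, 0.1286]
tool_rot: [1.034, 1.314, -1.034]
contact_force: [0.9, -0.1, -1.7]
opening: 0.0274
```

Emit:
arm_command(plan=[[[0.0015,0,0,0,0,0,0.015],[0.001,0,0,0,0,0,0.015],[0,0,0,0,0,0,0.015]]])

```text
t: 20.62
tool_pos: [0.5189, -0.1496, 0.1267]
tool_rot: [1.034, 1.312, -1.034]
contact_force: [0.2, -0.4, -1.6]
opening: 0.0274
```

```bash
python3 st.py .519 -.1497 .122
```

```text
t 20.6167 p [ 0.5189 -0.1496  0.1267] open 0.027431978482182984 yaw 13.51 F [ 0.2167 -0.3978 -1.5845] T [ 0.0131  0.0391 -0.0058] tilt [-0.0005  0.0004 -1.    ]
tool shift [0.0047 0.0001 0.0002]
level rot deg (tool) [ 0.     -0.0288  0.0213]
TIP [ 0.5188 -0.1495  0.0141] shift to bring tip to hub [-0.0578  0.0675 -0.2925]
```

Emit:
arm_command(plan=[[[0.0015,0,0,0,0,0,0.015],[0.001,0,0,0,0,0,0.015],[0,0,0,0,0,0,0.015],[0,0,0,0,0,0,0.015]]])

```text
t: 20.95
tool_pos: [0.5195, -0.1498, 0.125]
tool_rot: [1.034, 1.31, -1.033]
contact_force: [-1.1, -0.6, -1.9]
opening: 0.0275
```

Emit:
arm_command(plan=[[[0.001,0,0,0,0,0,0.015],[0.001,0,0,0,0,0,0.015],[0,0,0,0,0,0,0.015]]])

```text
t: 21.2
tool_pos: [0.5196, -0.1499, 0.123]
tool_rot: [1.034, 1.31, -1.033]
contact_force: [-0.0, 1.3, -1.1]
opening: 0.0276
```

Emit:
arm_command(plan=[[[0.001,0,0,0,0,0,0.015],[0,0,0,0,0,0,0.015],[0,0,0,0,0,0,0.015]]])

```text
t: 21.45
tool_pos: [0.5196, -0.1498, 0.1218]
tool_rot: [1.034, 1.31, -1.033]
contact_force: [-0.2, -0.4, -1.3]
opening: 0.0278
```

Emit:
arm_command(plan=[[[0.001,0,0,0,0,0,0.015],[0,0,0,0,0,0,0.015],[0,0,0,0,0,0,0.015]]])

```text
t: 21.7
tool_pos: [0.5198, -0.15, 0.1212]
tool_rot: [1.034, 1.309, -1.033]
contact_force: [-0.8, -0.4, -2.5]
opening: 0.0274
```

Emit:
arm_command(plan=[[[0.001,0,0,0,0,0,0.015],[0,0,0,0,0,0,0.015],[0,0,0,0,0,0,0.015]]])

```text
t: 21.95
tool_pos: [0.5199, -0.15, 0.1211]
tool_rot: [1.034, 1.31, -1.033]
contact_force: [-0.6, -0.6, -1.9]
opening: 0.0275
```

Emit:
arm_command(plan=[[[0,0,0,0,0,0,0.032],[0,0,0,0,0,0,0.04],[0,0,0,0,0,0,0.05],[0,0,0,0,0,0,0.055],[0,0,0,0,0,0,0.055],[0,0,0,0,0,0,0.055]]])

```text
t: 22.45
tool_pos: [0.5208, -0.1504, 0.1217]
tool_rot: [1.034, 1.307, -1.032]
contact_force: [-0.3, -0.1, -0.2]
opening: 0.0551
```

```bash
python3 st.py .519 -.1497 .27
```

```text
t 22.45 p [ 0.5208 -0.1504  0.1217] open 0.055071003364192246 yaw 13.51 F [-0.3192 -0.1369 -0.1927] T [0.0181 0.0051 0.0353] tilt [ 0.0042 -0.0018 -1.    ]
tool shift [-0.1483 -0.001  -0.0007]
level rot deg (tool) [ 0.     0.154 -0.211]
TIP [ 0.5212 -0.1506  0.0091] shift to bring tip to hub [-0.0635  0.0657 -0.2939]
```

Released, and the wrist load is back to zero. Now I'll retreat straight up, then away.

Emit:
arm_command(plan=[[[-0.01,-0.001,-0.0007,0,0.1,-0.15,0.055],[-0.015,0,0,0,0,0,0.055],[-0.015,0,0,0,0,0,0.055],[-0.015,0,0,0,0,0,0.055],[-0.015,0,0,0,0,0,0.055],[-0.02,0,0,0,0,0,0.055],[-0.02,0,0,0,0,0,0.055],[-0.02,0,0,0,0,0,0.055],[-0.02,0,0,0,0,0,0.055],[-0.01,0,-0.02,0,0,0,0.055],[0,0,-0.02,0,0,0,0.055],[0,0,-0.02,0,0,0,0.055],[0,0,-0.02,0,0,0,0.055],[0,0,-0.02,0,0,0,0.055],[0,0,0,0,0,0,0.055],[0,0,0,0,0,0,0.055]]])

```text
t: 23.78
tool_pos: [0.4947, -0.0493, 0.3039]
tool_rot: [1.037, 1.3, -1.03]
contact_force: [0.4, -0.2, -0.0]
opening: 0.0546
```

```bash
python3 st.py | head -1; python3 ptr.py new 2>/dev/null; python3 - <<'E'
from h import *
a=cv2.imread("pics/last_scene.png"); b=cv2.imread("pics/last_top.png")
f=lambda im,x,y,r:cv2.resize(im[y-r:y+r,x-r:x+r],(390,390),interpolation=cv2.INTER_CUBIC)
o=np.hstack([f(a,254,215,32),f(a,300,175,36)]); cv2.imwrite("pics/k.png",o)
E
```

```text
t 23.7833 p [ 0.4947 -0.0493  0.3039] open 0.05463306552437497 yaw 13.38 F [ 0.4077 -0.1591 -0.0492] T [0.0178 0.0348 0.0011] tilt [ 0.011  -0.0034 -0.9999]
scene 0.06 line 174.5 mean 167.18 green 175.15 0.0722
scene 0.066 line 173.5 mean 174.68 green 180.04 0.0685
top 0.06 line 174.48 mean 173.57 green 174.45 0.0744
top 0.066 line 174.49 mean 174.34 green 174.9 0.075
```

View pics/k.png

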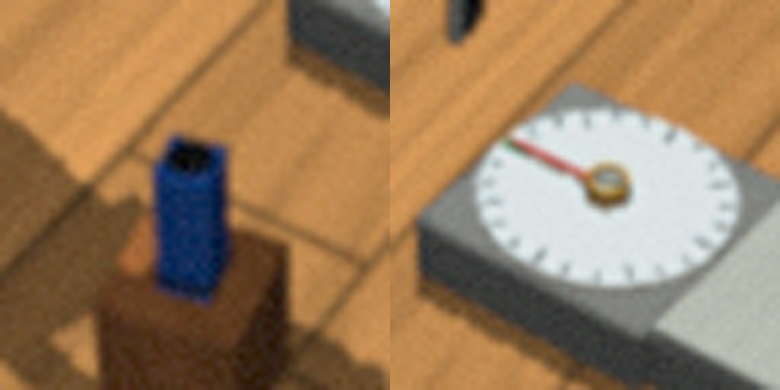

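The driver stands upright with its handle resting on the block, and the pointer lies over the green mark. I'm handing it in.

```bash
python3 -c "
from station import finish_job; print(finish_job())"
```

```text
the job is handed in; nothing more can be done
None
```

The job is done and handed in at about 24 s of the 72 s allowed. I took the small blue screwdriver from the block and seated its blade in the hub slot. It turned the pointer about 26° anticlockwise onto the green mark, then went back upright in its block.

- **Pointer:** the last top-camera picture reads the pointer at 174.4° and the mark at about 174.5°, so they agree within about 1°. The scene camera read about 0.5–1° lower, partly because the pointer sits above the dial.
- **Seating:** the blade went straight into the slot because I lined it up from the picture first, so no turning was needed to make it drop in. It showed about 11° of play before the pointer followed. The seating depth comes from arm height, about 1 mm uncertain. Wrist force readings stayed within about 2.5 N.
- **Screwdriver:** the last picture shows it upright with its handle on the block's top. The arm stopped going down there, and the wrist load went to zero when I let go.
- **Look-alikes:** the three decoy screwdrivers (large blue, orange, pink) were lying on the table after the pick. I don't know whether they fell by themselves or were nudged; no contact force showed at the readings I took. All three were still on the table when I last saw the whole scene.
- **Jar, mug and bowl:** the arm worked well clear of them, and they were in place at the full-scene look after the pick. I did not check them again at the end.

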